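# Open the specimen case and set the magnifier over the dish

## Task

Flip the red-tabbed over-centre latch of the blue specimen case fully open and lift the lid until it stands open by itself, then swing the stiff-jointed bench magnifier over the case so that its lens, folded down level onto its stop, is centred over the Petri dish inside. Leave the dish in the case, and do not knock over or push away the flask, the beaker and the two black-capped jars.

Things in the scene. Friction and masses are not known exactly. Their poses are not given: they have to be found in the camera images.
- case: Fixed blue open box 125 (x) x 150 (y) x 48 mm high, walls 5 mm; origin at the centre of its underside on the worktop, z up, x towards its lid hinge (away from the robot, yawed up to 0.3 rad). The latch is in the middle of its -x face. The lid on it is 10 mm thick (top 58 mm above the origin, level with the worktop when shut).
- latch (a joint): Over-centre latch lever on a level pin along the case's y. 0 = clipped: lever upright, its claw over the lid's lip, lid held shut. It opens by swinging its top outwards, to the case's -x side (toward the robot), down to its stop at 1.4 rad, nearly level. A spring pulls it back below 0.65 rad and snaps it on to 1.4 beyond; about 3 to 6 N at the tab.
- latch_tab (a point): Middle of the latch's red tab: 40 mm wide along the case's y, 5 mm thick, 28 mm high, 65 mm from the pivot pin. Clipped, it stands 76 to 104 mm above the worktop (lid top: 58 mm), 75 mm from the case's origin towards -x. Between tab and lid bar is a free gap of 37 mm above the lid, where closed fingers can go down and push the tab outwards.
- latch_pivot (a point): Middle of the latch's pivot pin, 74.5 mm from the case's origin towards -x, 28 mm above the worktop.
- lid (a joint): Lid hinge, along the case's y on its far (+x) edge. 0 = shut, grows as the front of the lid rises, 1.57 = upright, 1.8 = stop. Stiff (0.16 N m of friction): the lid stays where it is left.
- lid_bar (a point): Middle of the round steel bar handle on the lid: 10 mm thick, 72 mm of free length along the case's y, on two posts; 30 mm above the lid's top face, 88 mm above the worktop when shut. At lid angle a it is at case x = 62.5 - 92 cos a + 40 sin a, z = 48 + 92 sin a + 40 cos a (mm). It may turn between the fingers.
- lid_hinge (a point): Middle of the lid's hinge axis: 62.5 mm from the case's origin towards +x, 48 mm up.
- dish: Loose glass Petri dish in the case, lid sealed on, 112 mm across, 29 mm high, standing on the case's 5 mm floor; origin at the centre of its underside, z up. Hidden until the lid is open.
- shoulder (a point): On the upright axis of the magnifier's fixed stand (white round foot 96 mm across, post 20 mm thick), 195 mm above the worktop. The lower arm (white bar 18 mm wide, 14 mm thick, 180 mm from shoulder to elbow axis) turns about it.
- lower_arm (a joint): Shoulder angle of the magnifier about its upright axis, counter-clockwise from above positive, range -0.5 to 2.9. The lower arm points from the shoulder in the world direction pi - 1.2 + value (rad from +x towards +y). Friction 0.35 N m: stays where it is left.
- elbow (a point): Elbow axis (upright) of the magnifier, 218 mm above the worktop, 180 mm from the shoulder axis. The upper arm carries on from here: knob at 115 mm, fold hinge at 135 mm, lens centre (lens level) at 190 mm, far rim at 235 mm, all in one straight line.
- upper_arm (a joint): Elbow angle, counter-clockwise from above positive. The upper arm's direction is that of the lower arm plus 0.8 + value; range -0.8 (straight on) to 1.7, so it bends one way only. Friction 0.30 N m: stays where it is left.
- knob (a point): Grip point on the axis of the upright round black knob on the upper arm: 18 mm thick, 225 to 269 mm above the worktop, the point at 250 mm. Gripped here from above, both arms follow the hand; it slips if it has to turn much between the fingers, so turn the hand with the upper arm or regrasp. The standing lens leaves no room above it: fold the lens down first.
- fold_hinge (a point): Middle of the level hinge on which the lens folds, 218 mm above the worktop, across the upper arm, 20 mm beyond the knob.
- lens (a joint): Fold of the lens. 0 = level, on its stop; grows as the far rim rises, 1.5 = standing upright. Starts standing up at 1.0 to 1.35. Friction 0.12 N m (about 2 N at the lens): stays where it is left. To fold it down, push the face that looks to the knob outwards and down until it meets its stop.
- lens_centre (a point): Centre of the round lens, black rim 90 mm across and 14 mm thick, solid glass inside; 55 mm from the fold hinge. At 218 mm above the worktop when level.
- flask: Loose conical glass flask with stopper, 61 mm across, 111 mm high, origin under its centre; bystander.
- jar_black_1: Loose jar with black cap, 60 mm across, 125 mm high, origin under its centre; bystander.
- jar_black_2: Another such jar; bystander.
- steel_beaker: Loose steel beaker, 67 mm across, 82 mm high, origin under its centre; bystander.

How it is judged:
By the outcome, as a careful person would: the job done as asked, in the order asked, and still so for the second after the job is handed in, with the robot touching nothing.
It also fails if it takes over 72 s, if anything falls off the work surface, if the arm or the gripper's body presses on something with over 40 N, if the wrist force passes 120 N, or if a joint passes its speed limit or range.

## Robot

A 7-joint arm with a two-finger parallel gripper is mounted at the origin on a cart in front of the work surface, level with it; the furniture and walls round the work are solid. World frame = base frame: x ahead of the robot, y to its left, z up, the work surface at z = 0. Lengths are in m, angles in rad, forces in N, time in s.
With the tool pointing down it reaches from about 0.4 to 0.85 m from the base axis. Payload 10.4 kg.
Tool frame: the origin (TCP) lies midway between the tips of the shut fingers; the grasp point (between the pads) lies 19 mm behind it; z points along the fingers, y is the line along which they close (so a half turn about z gives the same grasp; the last joint's range is limited). The gripper opens to 87 mm and grips with 3 to 60 N. Pads are 19 mm wide; open, the fingers measure 117 mm over their backs; the gripper's body (75 mm by 190 mm) begins 51 mm behind the grasp point.
Start: joints at [-1.136, 0.332, -0.065, 1.46, 0.022, 1.35, -0.088], TCP at [0.276, 0.561, 0.223] pointing down, gripper open.
Joint ranges: [-2.6, 2.6], [-0.5, 2.12], [-1.47, 1.34], [0.16, 2.42], [-1.27, 4.41], [0.06, 2.06], [-2.6, 2.6]. Speed limits (rad/s): [2.22, 2.22, 2.79, 2.79, 3.14, 3.14, 3.14].

## Interface

Orientations are given as a unit quaternion [x, y, z, w].
In Python, from bench import sensors, eyes, order gives the robot as it stands.
- The arm moves only by the tool arm_command, never from a script. Its argument "steps" is a list of rows, each an object with "rot": the turn, a rotation vector about the world's x, y, z in degrees, a list of three; "slide": the shift along the world's x, y, z in m, a list of three; "grip": the opening, from 0 (shut) to 1 (fully open). A call has exactly 8 rows; each row shifts and turns the commanded pose from where the row before left it; what a row does not reach is not made up. A row lasts 1/8 s, in which the tool goes at most 62.5 mm and 10.7 degrees, less where a joint would pass 70% of its speed; a pose out of reach is approached as far as the arm can. A call with a gripper value outside its range is refused whole. The fingers move at their own pace and stop on an object; "newtons" is the grip in N (left out, the last holds). Time passes only in rows, so rows that do not move let the fingers close, or fill a call up. It gives the time, the measured TCP pose, the force, the opening and the grip force at its end, in the units of the state.
- sensors.read_state(): the state, without advancing time (a new reading comes with each control period).
- eyes.camera(name): name is "scene" or "top" or "wrist"; returns a dict with "pixels" (384x512x3 uint8, red, green, blue), "intrinsics" (3x3 intrinsics, pixels), "k1" (the pictures are not rectified: a ray, as slopes to the right and down, at radius r is drawn at 1 + k1 r^2 times it, then the intrinsics apply), "pose" (4x4, takes a point from camera to world coordinates). Camera axes: x right, y down, z forward; pixel columns grow to the right and rows downward; lengths in m; the calibration is good to about 2 mm. A picture is of the moment at which its call begins. There is no depth.
- order.close_job(): hands the job in; it is judged then, once.
Trained networks look in a picture, given as the dict that the camera call returned (one of the last four; its "shot" number tells which), for a name from the list of things; names that differ only in an ending like _2 or _b are one class to them, and where a whole thing is asked for, a point or a joint stands for the part that bears it (a point fixed in the world has none). Each returns a list of dicts, best first, with "conf" (0 to 1); they miss things now and then, are a little off and sometimes report something else, mostly with a low value. They report only what shows in the picture. A call takes as long as a camera call.
- eyes.look_for(name, picture): "bbox" ([left, top, right, bottom] in pixels, round what is visible of it).
The state is a dict: "time": time; "joint_positions": joint angles; "joint_vel": joint speeds; "joint_torque": joint torques, N m; "ee_pos": TCP position; "eef_rot": TCP orientation; "ft_force": force on the tool from outside, world axes, zero at the start; "torque": the same for the moment, N m; "width": finger opening in m; "grip_force": force on a finger pad.
Only numpy, scipy, OpenCV 4.12 (cv2) and the standard library are available. Lean on these libraries where they do the work, as an engineer would, in place of code of your own. Each camera call takes 0.05 s, during which the arm holds its last target. There are 200 camera calls.

## Working session

There is one attempt and no reset: what is moved stays moved. The work goes in short steps, Python scripts to look and compute and a tool call to move; the robot and the scene stay as the last step left them, time stands still between calls to the robot, and variables do not carry over. Pictures are saved under pics/ and viewed, at most 10 in all, crops included, and the job is handed in when it is done.

Besides the shell and the picture viewer there is one more tool, called after "Emit:" as name(argument=value, ...), one argument or row to a line, values as JSON. arm_command: Moves the arm, as the interface text tells. Its arguments: {"type":"object","properties":{"steps":{"type":"array","items":{"type":"object","properties":{"rot":{"type":"array","items":{"type":"number"}},"slide":{"type":"array","items":{"type":"number"}},"grip":{"type":"number"}}}},"newtons":{"type":"number"}},"required":["steps"]}

```bash
ls; mkdir -p pics; cat > h.py <<'E'
import numpy as np, cv2
from bench import sensors, eyes, order
def ray(p,uv):
    K=np.array(p["intrinsics"]);k=p["k1"];T=np.array(p["pose"])
    d=np.array([(uv[0]-K[0,2])/K[0,0],(uv[1]-K[1,2])/K[1,1]]);s=d.copy()
    for _ in range(20): s=d/(1+k*(s@s))
    v=T[:3,:3]@np.array([s[0],s[1],1]);return T[:3,3],v/np.linalg.norm(v)
def atz(p,uv,z):
    o,v=ray(p,uv);return o+v*(z-o[2])/v[2]
def proj(p,X):
    K=np.array(p["intrinsics"]);T=np.array(p["pose"])
    c=T[:3,:3].T@(np.array(X)-T[:3,3]);s=c[:2]/c[2];s=s*(1+p["k1"]*(s@s))
    return K[:2,:2]@s+K[:2,2]
def save(p,n,s=1.5):
    cv2.imwrite(f"pics/{n}.png",cv2.resize(p["pixels"][:,:,::-1],None,fx=s,fy=s))
def tri(obs):
    A=np.zeros((3,3));b=np.zeros(3)
    for p,uv in obs:
        o,v=ray(p,uv);M=np.eye(3)-np.outer(v,v);A+=M;b+=M@o
    return np.linalg.solve(A,b)
E
python3 - <<'E'
from h import *
st=sensors.read_state();print(st)
for n in ("scene","top"):
    p=eyes.camera(n);save(p,n+"0");print(n,np.round(p["pose"],3).tolist(),np.round(p["intrinsics"],1).tolist(),p["k1"])
    for k in ["case","latch_tab","lid_bar","shoulder","elbow","knob","fold_hinge","lens_centre","lower_arm","upper_arm","flask","jar_black_1","steel_beaker"]:
        try:
            for d in eyes.look_for(k,p)[:2]:
                print(k,np.round(d["bbox"]).tolist(),round(d["conf"],2))
        except Exception as e: print(k,e)
E
```

```text
pics
{'time': 0.0, 'joint_positions': array([-1.13561581,  0.33288834, -0.06470343,  1.46092351,  0.02161521,
        1.3498634 , -0.08850445]), 'joint_vel': array([ 4.06992690e-04, -1.32545699e-04,  2.07383868e-05, -8.29997119e-04,
        4.74074913e-04, -4.09714584e-04,  1.83902257e-04]), 'joint_torque': array([-6.98119275e-04, -6.23236728e+01,  2.42525636e-02, -3.89907753e+01,
       -6.15328085e-02,  3.95387539e-02,  1.16516067e-04]), 'ee_pos': array([0.27606821, 0.56031411, 0.22175215]), 'eef_rot': array([ 2.26885736e-01,  9.73921138e-01, -6.82757491e-04, -1.20248040e-04]), 'ft_force': array([0.34180481, 0.01778517, 0.20528322]), 'torque': array([-0.00572647,  0.02007361,  0.01575987]), 'grip_force': 0.0, 'width': 0.08701357190321601}
scene [[0.588, -0.385, 0.712, -0.426], [-0.809, -0.282, 0.515, -0.663], [0.003, -0.879, -0.478, 0.801], [0.0, 0.0, 0.0, 1.0]] [[354.5, 0.0, 255.0], [0.0, 354.5, 190.9], [0.0, 0.0, 1.0]] -0.06938695547445908
case [269.0, 210.0, 320.0, 250.0] 0.66
case [173.0, 142.0, 218.0, 163.0] 0.35
latch_tab [275.0, 221.0, 286.0, 239.0] 0.54
lid_bar [269.0, 210.
[... 782 characters left out ...]

latch_tab [290.0, 196.0, 301.0, 209.0] 0.67
lid_bar [277.0, 175.0, 312.0, 202.0] 0.91
shoulder [150.0, 158.0, 247.0, 202.0] 0.71
shoulder [292.0, 197.0, 299.0, 210.0] 0.47
elbow [153.0, 171.0, 193.0, 199.0] 0.69
knob [154.0, 168.0, 194.0, 202.0] 0.56
fold_hinge [151.0, 166.0, 193.0, 200.0] 0.67
lens_centre [152.0, 187.0, 175.0, 202.0] 0.69
lower_arm [153.0, 159.0, 244.0, 201.0] 0.71
upper_arm [151.0, 168.0, 193.0, 202.0] 0.67
upper_arm [148.0, 192.0, 158.0, 200.0] 0.43
flask [276.0, 175.0, 314.0, 209.0] 0.42
jar_black_1 [146.0, 236.0, 165.0, 245.0] 0.52
jar_black_1 [154.0, 187.0, 176.0, 202.0] 0.35
steel_beaker [349.0, 199.0, 367.0, 225.0] 0.64
steel_beaker [292.0, 197.0, 296.0, 207.0] 0.57
```

```bash
python3 - <<'E'
from h import *
for n,(a,b,c,d) in {"scene":(140,120,370,295),"top":(135,110,385,260)}.items():
    p=eyes.camera(n)["pixels"][b:d,a:c,::-1];f=3.2
    cv2.imwrite(f"pics/{n}1.png",cv2.resize(p,None,fx=f,fy=f,interpolation=cv2.INTER_CUBIC))
E
```

```text
(no output)
```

View pics/scene1.png

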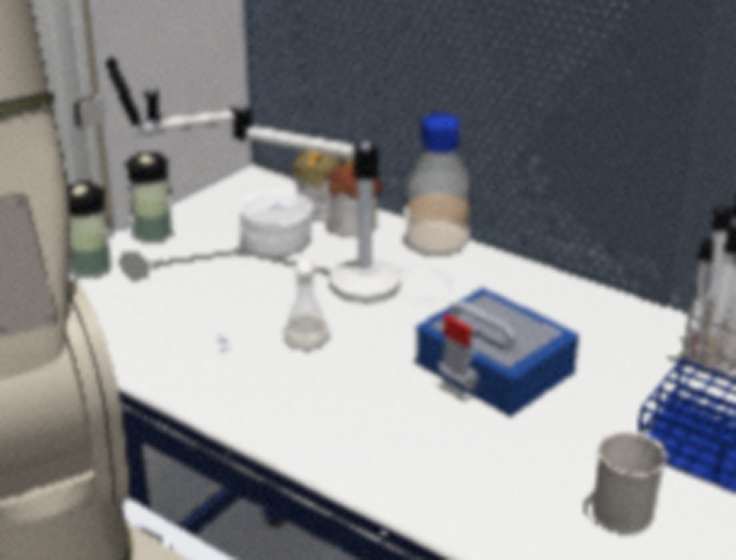

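View pics/top1.png

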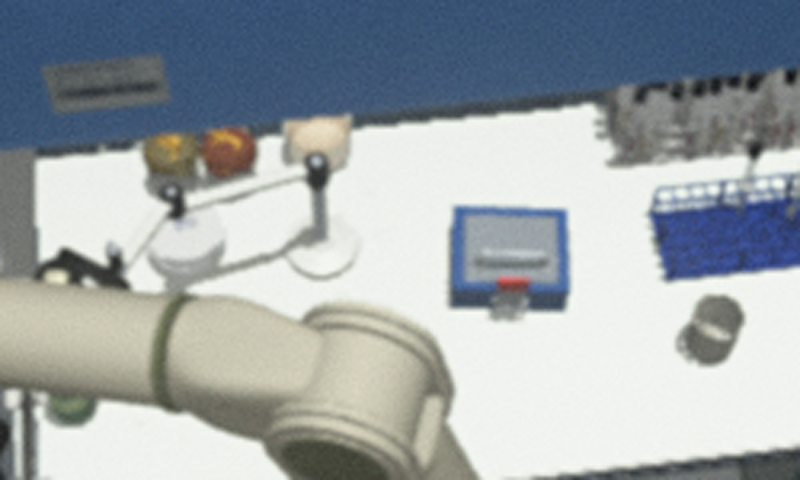

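```bash
cat > fit.py <<'E'
from h import *
from scipy.optimize import least_squares
S=eyes.camera("scene");T=eyes.camera("top")
s=lambda u,v:np.array([u/3.2+140-.35,v/3.2+120-.35]);t=lambda u,v:np.array([u/3.2+135-.35,v/3.2+110-.35])
def cs(q,P):
    c,n=np.cos(q[2]),np.sin(q[2]);return [q[0]+c*P[0]-n*P[1],q[1]+n*P[0]+c*P[1],P[2]]
C=[(S,s(510,414),(-.0625,-.075,0)),(S,s(418,325),(-.0625,.075,.05)),(S,s(482,290),(.0625,.075,.058)),(S,s(578,340),(.0625,-.075,.058)),(S,s(458,330),(-.075,0,.09)),
(T,t(454,207),(.0625,.075,.058)),(T,t(567,209),(.0625,-.075,.058)),(T,t(513,283),(-.075,0,.09)),(T,t(511,259),(-.0295,0,.088)),(T,t(567,309),(-.0625,-.075,0)),(T,t(451,304),(-.0625,.075,0))]
f=lambda q:np.concatenate([proj(p,cs(q,P))-uv for p,uv,P in C])
r=least_squares(f,[.6,-.1,0],loss="soft_l1");print("case",r.x.round(4),f(r.x).round(1))
q=r.x
for n,P in dict(tab=(-.075,0,.09),bar=(-.0295,0,.088),pivot=(-.0745,0,.028)).items():print(n,np.round(cs(q,P),4))
def mag(q):
    sh=np.array([q[0],q[1],.195]);a=np.pi-1.2+q[2];b=a+.8+q[3]
    e=sh+[.18*np.cos(a),.18*np.sin(a),.023];u=np.array([np.cos(b),np.sin(b),0])
    z=np.array([0,0,1]);h=e+.135*u
    return dict(sh=sh,el=e,knob=e+.115*u+.032*z,h=h,rim=h+.1*(np.cos(q[4])*u+np.sin(q[4])*z),lens=h+.055*(np.cos(q[4])*u+np.sin(q[4])*z),foot=sh-.190*z)
M=[(S,s(240,122),"el"),(T,t(174,198),"el"),(S,s(152,104),"knob"),(T,t(114,251),"knob"),(S,s(110,62),"rim"),(S,s(146,128),"h"),(S,s(365,282),"foot"),(T,t(323,247),"foot"),(S,s(366,155),"sh")]
g=lambda q:np.concatenate([proj(p,mag(q)[k])-uv for p,uv,k in M])
r=least_squares(g,[.7,.3,.5,.3,1.2],loss="soft_l1");print("mag",r.x.round(4),g(r.x).round(1))
for k,v in mag(r.x).items():print(k,v.round(4))
print("flask",atz(S,s(306,338),0.01),"beaker",atz(S,s(626,515),0.01),"jars",atz(S,s(90,262),0.01),atz(S,s(152,228),0.01))
E
python3 fit.py
```

```text
case [ 0.5701 -0.1276 -0.1668] [-0.5  1.3 -1.4  1.2  0.  -1.6  0.3 -2.3 -1.  -0.   0.1 -1.6  0.6 -1.1
  0.2 -0.1  0.8 -2.1 -0.1  0.5  0.1  0.8]
tab [ 0.4961 -0.1151  0.09  ]
bar [ 0.541  -0.1227  0.088 ]
pivot [ 0.4966 -0.1152  0.028 ]
mag [ 0.632   0.1098 -0.1703 -0.0692  1.2917] [ 0.3 -2.2  0.3 -1.  -0.1 -0.6  0.8  0.8 -0.3 -1.  -2.4 -0.3 -0.1  0.2
  0.6 -0.6 -0.4 -0.1]
sh [0.632  0.1098 0.195 ]
el [0.5962 0.2862 0.218 ]
knob [0.5039 0.3549 0.25  ]
h [0.4878 0.3668 0.218 ]
rim [0.4657 0.3832 0.3141]
lens [0.4757 0.3758 0.2709]
foot [0.632  0.1098 0.005 ]
flask [0.47568584 0.08573781 0.01      ] beaker [ 0.41765469 -0.37149497  0.01      ] jars [0.44402728 0.4448316  0.01      ] [0.5653182  0.44658291 0.01      ]
```

Emit:
arm_command(
  steps=[
    {"slide": [0,0,0.06],"rot": [0,0,0],"grip": 0},
    {"slide": [0,0,0.06],"rot": [0,0,0],"grip": 0},
    {"slide": [0.02,-0.055,0.01],"rot": [0,0,1.4],"grip": 0},
    {"slide": [0.02,-0.055,0],"rot": [0,0,1.4],"grip": 0},
    {"slide": [0.02,-0.055,0],"rot": [0,0,1.4],"grip": 0},
    {"slide": [0.02,-0.055,0],"rot": [0,0,1.4],"grip": 0},
    {"slide": [0.02,-0.055,0],"rot": [0,0,1.4],"grip": 0},
    {"slide": [0.02,-0.055,0],"rot": [0,0,1.4],"grip": 0},
  ],
  newtons=20,
)

```text
time: 2.6
ee_pos: [0.3966, 0.2287, 0.3528]
eef_rot: [0.155, 0.988, 0.0, 0.0]
ft_force: [0.6, 0.4, -0.7]
width: 0.015
grip_force: 0.0
```

Emit:
arm_command(
  steps=[
    {"slide": [0.02,-0.055,0],"rot": [0,0,1.4],"grip": 0},
    {"slide": [0.02,-0.055,0],"rot": [0,0,1.4],"grip": 0},
    {"slide": [0.02,-0.055,0],"rot": [0,0,1.4],"grip": 0},
    {"slide": [0.02,-0.055,-0.03],"rot": [0,0,1.4],"grip": 0},
    {"slide": [0.02,-0.055,-0.03],"rot": [0,0,1.4],"grip": 0},
    {"slide": [0.02,-0.055,-0.03],"rot": [0,0,1.4],"grip": 0},
    {"slide": [0,-0.01,-0.04],"rot": [0,0,0],"grip": 0},
    {"slide": [0,0,0],"rot": [0,0,0],"grip": 0},
  ],
)

```text
time: 3.6
ee_pos: [0.5116, -0.1017, 0.225]
eef_rot: [0.083, 0.997, -0.0, -0.002]
ft_force: [-0.9, 0.4, 0.7]
width: 0.0001
grip_force: 0.0
```

```bash
python3 - <<'E'
from h import *
p=eyes.camera("wrist");save(p,"w1");print(np.round(p["pose"],3).tolist())
for k in["latch_tab","lid_bar"]:
    for d in eyes.look_for(k,p)[:2]:
        b=d["bbox"];print(k,np.round(b),round(d["conf"],2),atz(p,((b[0]+b[2])/2,(b[1]+b[3])/2),.09).round(4))
for n,X in dict(tab=(.4961,-.1151,.104),bar=(.541,-.1227,.088)).items():print(n,proj(p,X).round(0)*1.5)
print(sensors.read_state()["ee_pos"])
E
```

```text
[[0.166, 0.95, 0.265, 0.438], [0.986, -0.159, -0.045, -0.09], [-0.001, 0.269, -0.963, 0.388], [0.0, 0.0, 0.0, 1.0]]
latch_tab [215. 152. 262. 177.] 0.84 [ 0.4932 -0.1137  0.09  ]
lid_bar [164. 173. 314. 233.] 0.9 [ 0.5295 -0.1196  0.09  ]
tab [355.5 256.5]
bar [357. 321.]
[ 0.51404612 -0.10005543  0.22876933]
```

View pics/w1.png

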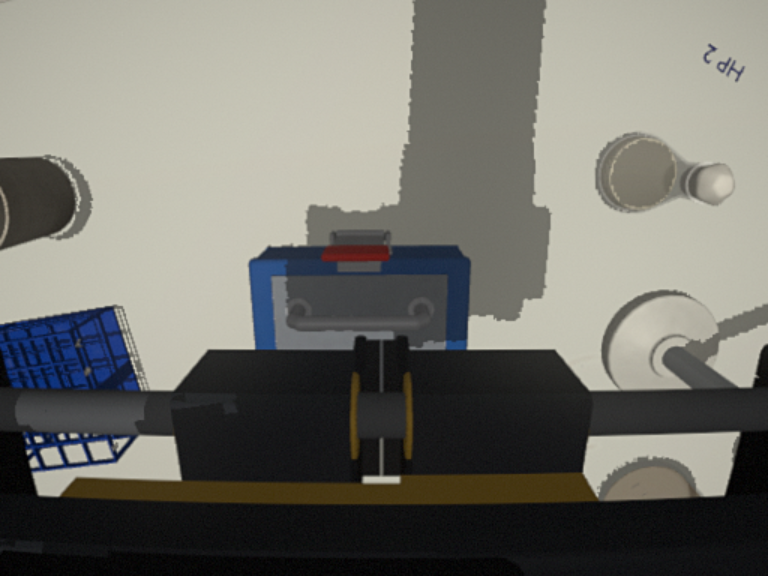

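Emit:
arm_command(
  steps=[
    {"slide": [0.003,-0.019,-0.03]},
    {"slide": [0,0,-0.04]},
    {"slide": [0,0,-0.04]},
    {"slide": [0,0,-0.03]},
    {"slide": [0,0,-0.015]},
    {"slide": [0,0,0]},
    {"slide": [-0.01,0.0017,0]},
    {"slide": [-0.01,0.0017,0]},
  ],
)

```text
schema error: expected keys rot, slide, grip
```

Emit:
arm_command(
  steps=[
    {"slide": [0.003,-0.019,-0.03],"rot": [0,0,0],"grip": 0},
    {"slide": [0,0,-0.04],"rot": [0,0,0],"grip": 0},
    {"slide": [0,0,-0.04],"rot": [0,0,0],"grip": 0},
    {"slide": [0,0,-0.03],"rot": [0,0,0],"grip": 0},
    {"slide": [0,0,-0.015],"rot": [0,0,0],"grip": 0},
    {"slide": [0,0,0],"rot": [0,0,0],"grip": 0},
    {"slide": [-0.01,0.0017,0],"rot": [0,0,0],"grip": 0},
    {"slide": [-0.01,0.0017,0],"rot": [0,0,0],"grip": 0},
  ],
)

```text
time: 4.75
ee_pos: [0.4969, -0.1167, 0.0733]
eef_rot: [0.082, 0.997, 0.0, 0.002]
ft_force: [3.1, -0.8, -1.6]
width: 0.0005
grip_force: 1.4
```

Emit:
arm_command(
  steps=[
    {"slide": [-0.012,0.002,0],"rot": [0,0,0],"grip": 0},
    {"slide": [-0.012,0.002,0],"rot": [0,0,0],"grip": 0},
    {"slide": [-0.012,0.002,-0.003],"rot": [0,0,0],"grip": 0},
    {"slide": [-0.012,0.002,-0.003],"rot": [0,0,0],"grip": 0},
    {"slide": [-0.012,0.002,-0.003],"rot": [0,0,0],"grip": 0},
    {"slide": [0,0,0],"rot": [0,0,0],"grip": 0},
    {"slide": [0,0,0.05],"rot": [0,0,0],"grip": 0},
    {"slide": [0,0,0.06],"rot": [0,0,0],"grip": 0},
  ],
)

```text
time: 5.75
ee_pos: [0.4358, -0.1068, 0.174]
eef_rot: [0.082, 0.997, -0.0, -0.001]
ft_force: [1.4, 0.1, 1.0]
width: 0.0005
grip_force: 0.0
```

Emit:
arm_command(
  steps=[
    {"slide": [0.015,-0.002,0.03],"rot": [0,0,-10],"grip": 0},
    {"slide": [0.015,-0.002,0.02],"rot": [0,0,-10],"grip": 0},
    {"slide": [0.015,-0.002,0],"rot": [0,0,-10],"grip": 0},
    {"slide": [0.015,-0.002,0],"rot": [0,0,-10],"grip": 0.4},
    {"slide": [0.015,-0.003,0],"rot": [0,0,-10],"grip": 0.4},
    {"slide": [0.015,-0.003,0],"rot": [0,0,-10],"grip": 0.4},
    {"slide": [0.015,-0.002,0],"rot": [0,0,-10],"grip": 0.4},
    {"slide": [0,0,0],"rot": [0,0,-10],"grip": 0.4},
  ],
)

```text
time: 6.75
ee_pos: [0.5423, -0.1228, 0.2228]
eef_rot: [0.705, 0.709, -0.0, 0.0]
ft_force: [-0.5, 0.7, 0.7]
width: 0.0335
grip_force: 0.0
```

Emit:
arm_command(
  steps=[
    {"slide": [0,0,0],"rot": [0,0,-10],"grip": 0.4},
    {"slide": [0,0,0],"rot": [0,0,0],"grip": 0.4},
    {"slide": [0,0,0],"rot": [0,0,0],"grip": 0.4},
    {"slide": [0,0,0],"rot": [0,0,0],"grip": 0.4},
    {"slide": [0,0,0],"rot": [0,0,0],"grip": 0.4},
    {"slide": [0,0,0],"rot": [0,0,0],"grip": 0.4},
    {"slide": [0,0,0],"rot": [0,0,0],"grip": 0.4},
    {"slide": [0,0,0],"rot": [0,0,0],"grip": 0.4},
  ],
)

```text
time: 7.75
ee_pos: [0.5412, -0.1228, 0.223]
eef_rot: [0.763, 0.647, 0.0, 0.0]
ft_force: [-0.6, 0.9, -0.1]
width: 0.0348
grip_force: 0.0
```

```bash
python3 - <<'E'
from h import *
p=eyes.camera("wrist");s=eyes.camera("scene");a=cv2.resize(p["pixels"],None,fx=.75,fy=.75)
b=cv2.resize(s["pixels"][170:290,190:350],(512,384),interpolation=cv2.INTER_CUBIC)
b=cv2.resize(b,(384,288))
cv2.imwrite("pics/w2.png",np.hstack([a,b])[:,:,::-1])
for d in eyes.look_for("lid_bar",p)[:2]:
    b=d["bbox"];print(np.round(b),round(d["conf"],2),atz(p,((b[0]+b[2])/2,(b[1]+b[3])/2),.088).round(4))
print("barpred",proj(p,(.541,-.1227,.088)).round(0)*.75,sensors.read_state()["ee_pos"],sensors.read_state()["width"],sensors.read_state()["eef_rot"])
E
```

```text
[212.  97. 350. 241.] 0.83 [ 0.5675 -0.1165  0.088 ]
barpred [190.5 135. ] [ 0.54124285 -0.12274367  0.22305062] 0.03461851798570178 [7.62822193e-01 6.46608305e-01 3.42770072e-05 2.91236057e-05]
```

View pics/w2.png

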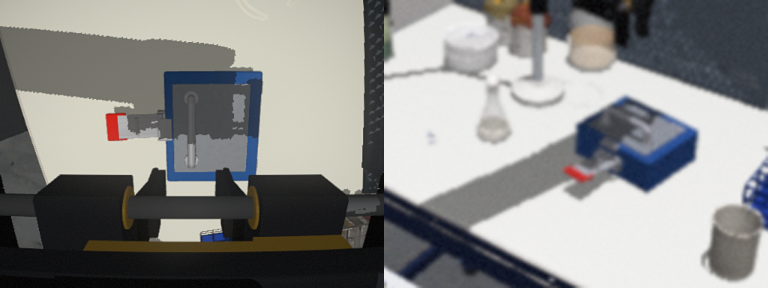

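Emit:
arm_command(
  steps=[
    {"slide": [0,0,-0.05],"rot": [0,0,0],"grip": 0.4},
    {"slide": [0,0,-0.05],"rot": [0,0,0],"grip": 0.4},
    {"slide": [0,0,-0.03],"rot": [0,0,0],"grip": 0.4},
    {"slide": [0,0,-0.018],"rot": [0,0,0],"grip": 0.4},
    {"slide": [0,0,0],"rot": [0,0,0],"grip": 0.4},
    {"slide": [0,0,0],"rot": [0,0,0],"grip": 0},
    {"slide": [0,0,0],"rot": [0,0,0],"grip": 0},
    {"slide": [0,0,0],"rot": [0,0,0],"grip": 0},
  ],
  newtons=15,
)

```text
time: 8.9
ee_pos: [0.5417, -0.1227, 0.0758]
eef_rot: [0.763, 0.647, 0.001, 0.0]
ft_force: [-0.7, -0.6, 1.3]
width: 0.0127
grip_force: 0.0
```

```bash
python3 - <<'E'
import numpy as np
c,s=np.cos(-.1668),np.sin(-.1668);pv=None
for a in np.linspace(0,1.65,17):
    x=62.5-92*np.cos(a)+40*np.sin(a);z=48+92*np.sin(a)+40*np.cos(a)
    P=np.array([c*x,s*x,z])
    if pv is not None: print((P-pv).round(1))
    pv=P
E
```

```text
[ 4.5 -0.8  9.3]
[ 5.5 -0.9  8.7]
[ 6.3 -1.1  8.1]
[ 7.1 -1.2  7.4]
[ 7.8 -1.3  6.6]
[ 8.5 -1.4  5.8]
[ 9.  -1.5  4.9]
[ 9.4 -1.6  3.9]
[ 9.8 -1.6  2.9]
[10.  -1.7  1.9]
[10.2 -1.7  0.8]
[10.2 -1.7 -0.3]
[10.1 -1.7 -1.3]
[ 9.9 -1.7 -2.4]
[ 9.6 -1.6 -3.4]
[ 9.2 -1.6 -4.4]
```

Emit:
arm_command(
  steps=[
    {"slide": [0,0,0],"rot": [0,0,0],"grip": 0},
    {"slide": [0,0,0],"rot": [0,0,0],"grip": 0},
    {"slide": [0.0045,-0.0008,0.0093],"rot": [0,0,0],"grip": 0},
    {"slide": [0.0055,-0.0009,0.0087],"rot": [0,0,0],"grip": 0},
    {"slide": [0.0063,-0.0011,0.0081],"rot": [0,0,0],"grip": 0},
    {"slide": [0.0071,-0.0012,0.0074],"rot": [0,0,0],"grip": 0},
    {"slide": [0.0078,-0.0013,0.0066],"rot": [0,0,0],"grip": 0},
    {"slide": [0.0085,-0.0014,0.0058],"rot": [0,0,0],"grip": 0},
  ],
)

```text
time: 9.9
ee_pos: [0.5793, -0.129, 0.1216]
eef_rot: [0.763, 0.647, -0.001, -0.002]
ft_force: [-9.8, 3.3, 9.3]
width: 0.0092
grip_force: 15.0
```

Emit:
arm_command(
  steps=[
    {"slide": [0.007,-0.0012,0.0069],"rot": [0,0,0],"grip": 0},
    {"slide": [0.0084,-0.0014,0.0049],"rot": [0,0,0],"grip": 0},
    {"slide": [0.0098,-0.0016,0.0029],"rot": [0,0,0],"grip": 0},
    {"slide": [0.01,-0.0017,0.0019],"rot": [0,0,0],"grip": 0},
    {"slide": [0.0102,-0.0017,0.0008],"rot": [0,0,0],"grip": 0},
    {"slide": [0.0102,-0.0017,-0.0003],"rot": [0,0,0],"grip": 0},
    {"slide": [0.0101,-0.0017,-0.0013],"rot": [0,0,0],"grip": 0},
    {"slide": [0,0,0],"rot": [0,0,0],"grip": 0},
  ],
)

```text
time: 10.9
ee_pos: [0.6485, -0.1405, 0.1372]
eef_rot: [0.763, 0.647, 0.001, 0.001]
ft_force: [1.3, 2.4, 4.2]
width: 0.0091
grip_force: 15.0
```

Emit:
arm_command(
  steps=[
    {"slide": [0.0099,-0.0017,-0.0024],"rot": [0,0,0],"grip": 0},
    {"slide": [0.0096,-0.0016,-0.0034],"rot": [0,0,0],"grip": 0},
    {"slide": [0.0092,-0.0016,-0.0044],"rot": [0,0,0],"grip": 0},
    {"slide": [0,0,0],"rot": [0,0,0],"grip": 0},
    {"slide": [0,0,0],"rot": [0,0,0],"grip": 0.21},
    {"slide": [0,0,0],"rot": [0,0,0],"grip": 0.21},
    {"slide": [0,0,0.02],"rot": [0,0,0],"grip": 0.21},
    {"slide": [0,0,0.04],"rot": [0,0,0],"grip": 0.21},
  ],
)

```text
time: 11.9
ee_pos: [0.6744, -0.1454, 0.1869]
eef_rot: [0.763, 0.646, -0.001, -0.001]
ft_force: [0.3, 0.1, -0.2]
width: 0.0175
grip_force: 0.0
```

Emit:
arm_command(
  steps=[
    {"slide": [0,0,0.06],"rot": [0,0,0],"grip": 0},
    {"slide": [-0.02,0,0.05],"rot": [0,0,0],"grip": 0},
    {"slide": [-0.04,0.02,0.04],"rot": [0,0,0],"grip": 0},
    {"slide": [-0.04,0.02,0.03],"rot": [0,0,0],"grip": 0},
    {"slide": [-0.02,0.01,0],"rot": [0,0,0],"grip": 0},
    {"slide": [0,0,0],"rot": [0,0,0],"grip": 0},
    {"slide": [0,0,0],"rot": [0,0,0],"grip": 0},
    {"slide": [0,0,0],"rot": [0,0,0],"grip": 0},
  ],
)

```text
time: 12.9
ee_pos: [0.5556, -0.0959, 0.3663]
eef_rot: [0.763, 0.646, -0.001, 0.0]
ft_force: [0.7, -0.4, -0.2]
width: 0.0006
grip_force: 0.0
```

```bash
python3 - <<'E'
from h import *
p=eyes.camera("wrist");s=eyes.camera("scene")
a=cv2.resize(p["pixels"],None,fx=.75,fy=.75)
b=cv2.resize(s["pixels"][100:295,140:400],(384,288),interpolation=cv2.INTER_CUBIC)
cv2.imwrite("pics/w3.png",np.hstack([a,b])[:,:,::-1])
for d in eyes.look_for("dish",p)[:2]:
    b=d["bbox"];print(np.round(b),round(d["conf"],2),atz(p,((b[0]+b[2])/2,(b[1]+b[3])/2),.034).round(4))
print(sensors.read_state()["ee_pos"],"joint",sensors.read_state()["joint_positions"].round(2))
np.save("p3.npy",np.array([dict(p)],dtype=object),allow_pickle=True)
E
```

```text
[235. 132. 305. 211.] 0.69 [ 0.5732 -0.1354  0.034 ]
[ 0.5555567  -0.09574384  0.36615357] joint [-0.52  0.18  0.72  1.41 -0.12  1.6   0.03]
```

View pics/w3.png

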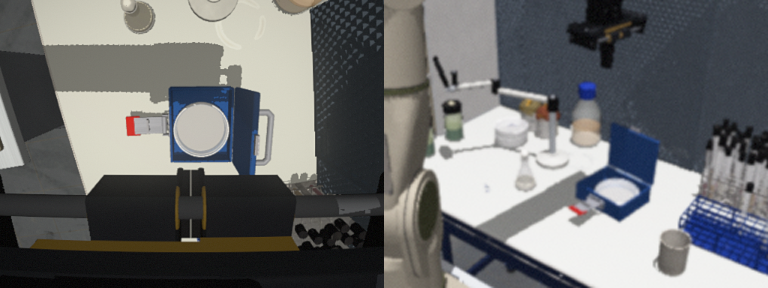

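Emit:
arm_command(
  steps=[
    {"slide": [-0.005,0.05,0.01],"rot": [0,0,-4.5],"grip": 0},
    {"slide": [-0.005,0.055,0],"rot": [0,0,-4.5],"grip": 0},
    {"slide": [-0.005,0.055,0],"rot": [0,0,-4.5],"grip": 0},
    {"slide": [-0.005,0.055,0],"rot": [0,0,-4.5],"grip": 0},
    {"slide": [-0.005,0.055,0],"rot": [0,0,-4.5],"grip": 0},
    {"slide": [-0.005,0.055,0],"rot": [0,0,-4.5],"grip": 0},
    {"slide": [-0.005,0.055,0],"rot": [0,0,0],"grip": 0},
    {"slide": [0,0.03,0],"rot": [0,0,0],"grip": 0},
  ],
)

```text
time: 14.05
ee_pos: [0.5193, 0.3181, 0.3756]
eef_rot: [0.892, 0.452, -0.001, -0.0]
ft_force: [0.6, -2.0, 0.1]
width: 0.0003
grip_force: 0.0
```

```bash
python3 - <<'E'
from h import *
p=eyes.camera("wrist");save(p,"w4",1.5)
from fit import mag
for n,X in mag([.632,.1098,-.1703,-.0692,1.2917]).items(): print(n,proj(p,X).round(0)*1.5)
print(sensors.read_state()["ee_pos"],"joint",sensors.read_state()["joint_positions"].round(2),np.array(p["pose"])[:3,3])
E
```

```text
case [ 0.5701 -0.1276 -0.1668] [-0.5  1.3 -1.4  1.2  0.  -1.6  0.3 -2.3 -1.  -0.   0.1 -1.6  0.6 -1.1
  0.2 -0.1  0.8 -2.1 -0.1  0.5  0.1  0.8]
tab [ 0.4961 -0.1151  0.09  ]
bar [ 0.541  -0.1227  0.088 ]
pivot [ 0.4966 -0.1152  0.028 ]
mag [ 0.632   0.1098 -0.1703 -0.0692  1.2917] [ 0.3 -2.2  0.3 -1.  -0.1 -0.6  0.8  0.8 -0.3 -1.  -2.4 -0.3 -0.1  0.2
  0.6 -0.6 -0.4 -0.1]
sh [0.632  0.1098 0.195 ]
el [0.5962 0.2862 0.218 ]
knob [0.5039 0.3549 0.25  ]
h [0.4878 0.3668 0.218 ]
rim [0.4657 0.3832 0.3141]
lens [0.4757 0.3758 0.2709]
foot [0.632  0.1098 0.005 ]
flask [0.47568584 0.08573781 0.01      ] beaker [ 0.41765469 -0.37149497  0.01      ] jars [0.44402728 0.4448316  0.01      ] [0.5653182  0.44658291 0.01      ]
sh [657.  382.5]
el [505.5 231. ]
knob [322.5 240. ]
h [297.  229.5]
rim [204. 264.]
lens [253.5 246. ]
foot [570. 306.]
[0.52002752 0.31626903 0.37536923] joint [-1.    0.28  0.5   1.25 -0.13  1.64 -1.16] [0.56346045 0.37774111 0.53780932]
```

View pics/w4.png

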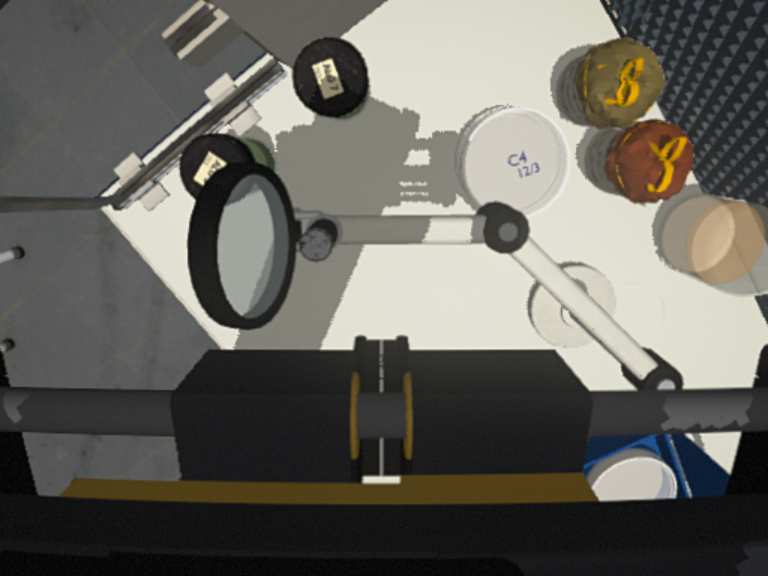

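Emit:
arm_command(
  steps=[
    {"slide": [-0.006,0.018,-0.02],"rot": [0,0,0],"grip": 0},
    {"slide": [-0.006,0.018,-0.02],"rot": [0,0,0],"grip": 0},
    {"slide": [0,0,-0.04],"rot": [0,0,0],"grip": 0},
    {"slide": [0,0,-0.003],"rot": [0,0,0],"grip": 0},
    {"slide": [-0.0123,0.0092,-0.0013],"rot": [0,0,0],"grip": 0},
    {"slide": [-0.0123,0.0092,-0.0013],"rot": [0,0,0],"grip": 0},
    {"slide": [-0.0112,0.0083,-0.0055],"rot": [0,0,0],"grip": 0},
    {"slide": [-0.0101,0.0075,-0.0082],"rot": [0,0,0],"grip": 0},
  ],
)

```text
time: 15.2
ee_pos: [0.4618, 0.3858, 0.2777]
eef_rot: [0.893, 0.451, 0.001, -0.0]
ft_force: [1.0, 0.2, 2.1]
width: 0.0007
grip_force: 0.9
```

Emit:
arm_command(
  steps=[
    {"slide": [-0.0086,0.0064,-0.0106],"rot": [0,0,0],"grip": 0},
    {"slide": [-0.0068,0.0051,-0.0124],"rot": [0,0,0],"grip": 0},
    {"slide": [-0.0046,0.0034,-0.0139],"rot": [0,0,0],"grip": 0},
    {"slide": [-0.0023,0.0017,-0.0148],"rot": [0,0,0],"grip": 0},
    {"slide": [0,0,-0.006],"rot": [0,0,0],"grip": 0},
    {"slide": [0,0,0],"rot": [0,0,0],"grip": 0},
    {"slide": [0,0,0],"rot": [0,0,0],"grip": 0},
    {"slide": [0,0,0],"rot": [0,0,0],"grip": 0},
  ],
)

```text
time: 16.2
ee_pos: [0.4408, 0.4026, 0.221]
eef_rot: [0.893, 0.451, 0.002, -0.001]
ft_force: [-0.7, 2.7, 11.3]
width: 0.0005
grip_force: 5.6
```

Emit:
arm_command(
  steps=[
    {"slide": [0,0,0.05],"rot": [0,0,0],"grip": 0},
    {"slide": [0.01,-0.008,0.05],"rot": [0,0,-9.8],"grip": 0},
    {"slide": [0.02,-0.015,0.01],"rot": [0,0,-9.8],"grip": 0},
    {"slide": [0.02,-0.015,0],"rot": [0,0,-9.8],"grip": 0.45},
    {"slide": [0.013,-0.01,0],"rot": [0,0,-9.8],"grip": 0.45},
    {"slide": [0,0,0],"rot": [0,0,-9.8],"grip": 0.45},
    {"slide": [0,0,0],"rot": [0,0,-9.8],"grip": 0.45},
    {"slide": [0,0,0],"rot": [0,0,0],"grip": 0.45},
  ],
)

```text
time: 17.2
ee_pos: [0.5034, 0.353, 0.3288]
eef_rot: [0.999, -0.046, -0.0, 0.001]
ft_force: [-0.9, 0.3, 0.1]
width: 0.0375
grip_force: 0.0
```

```bash
sed -i 's/^r=least_squares(f/if __name__!="__main__": print=lambda *a:0\nr=least_squares(f/' fit.py; python3 - <<'E'
from h import *
p=eyes.camera("wrist");save(p,"w5",1.5)
import fit
for n,X in fit.mag([.632,.1098,-.1703,-.0692,0]).items(): print(n,proj(p,X).round(0)*1.5)
for k in["knob","lens_centre","elbow"]:
    for d in eyes.look_for(k,p)[:2]: print(k,np.array(d["bbox"]).round()*1.5,round(d["conf"],2))
print(sensors.read_state()["ee_pos"],sensors.read_state()["eef_rot"],"joint",sensors.read_state()["joint_positions"].round(2))
E
```

```text
sh [780.   19.5]
el [490.5  97.5]
knob [375. 297.]
h [357. 309.]
rim [276. 438.]
lens [310.5 382.5]
foot [628.5  64.5]
knob [247.5  67.5 520.5 453. ] 0.83
lens_centre [246.  307.5 385.5 454.5] 0.76
elbow [253.5  67.5 520.5 456. ] 0.64
[0.50317553 0.35340217 0.32948832] [ 9.98995796e-01 -4.48039817e-02  5.81653958e-07  5.84690650e-05] joint [-1.15  0.3   0.61  1.34 -0.17  1.55 -2.22]
```

View pics/w5.png

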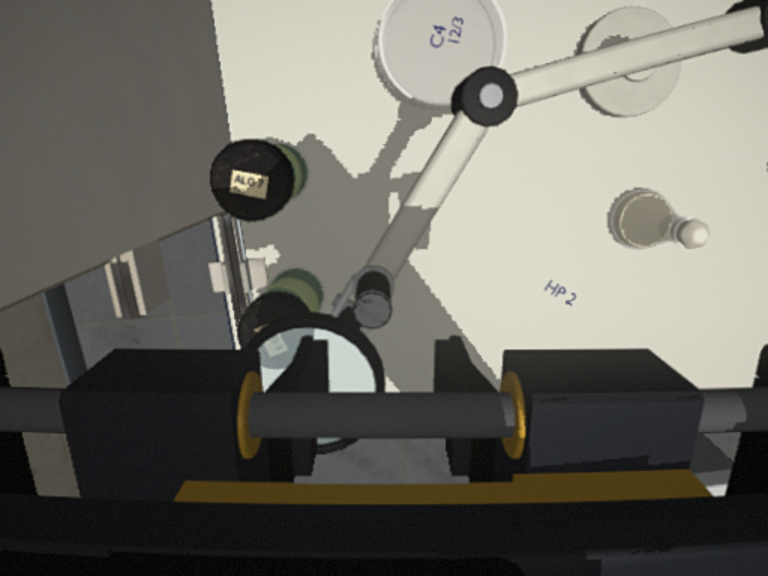

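Emit:
arm_command(
  steps=[
    {"slide": [0.001,0.002,-0.03],"rot": [0,0,0],"grip": 0.45},
    {"slide": [0,0,-0.04],"rot": [0,0,0],"grip": 0.45},
    {"slide": [0,0,-0.026],"rot": [0,0,0],"grip": 0.45},
    {"slide": [0,0,0],"rot": [0,0,0],"grip": 0},
    {"slide": [0,0,0],"rot": [0,0,0],"grip": 0},
    {"slide": [0,0,0],"rot": [0,0,0],"grip": 0},
    {"slide": [0,0,0],"rot": [0,0,0],"grip": 0},
    {"slide": [0,0,0],"rot": [0,0,0],"grip": 0},
  ],
  newtons=35,
)

```text
time: 18.5
ee_pos: [0.5044, 0.3564, 0.2349]
eef_rot: [0.999, -0.045, 0.001, -0.001]
ft_force: [-1.3, 2.8, 6.7]
width: 0.0173
grip_force: 35.0
```

```bash
cat > plan.py <<'E'
import fit,numpy as np
from scipy.optimize import least_squares
SH=[.632,.1098]
def solve(k,xy,q0): return least_squares(lambda q:fit.mag([*SH,q[0],q[1],0])[k][:2]-xy,q0).x
if __name__=="__main__":
    from h import sensors
    e=sensors.read_state()["ee_pos"];print(e,sensors.read_state()["width"])
    q0=solve("knob",e[:2],[-.17,-.07]);q1=solve("lens",[.572,-.134],[1.64,.89]);print(q0,q1)
    pv=None
    N=32
    for i in range(N+1):
        s=i/N; s=s+.0*s
        q=q0+(q1-q0)*s;P=np.r_[fit.mag([*SH,*q,0])["knob"][:2],np.degrees(q.sum())]
        if i: d=P-pv;print("[%.4f, %.4f] %.1f"%tuple(d))
        pv=P if i==0 else pv+np.round(d,[4])
    print("final knob",P)
E
python3 plan.py
```

```text
[0.50442461 0.35638216 0.23489864] 0.01701368756351821
[-0.16605077 -0.09211698] [1.67485368 0.85072895]
[-0.0158, -0.0106] 5.0Traceback (most recent call last):
    return bound(*args, **kwds)
TypeError: 'list' object cannot be interpreted as an integer

During handling of the above exception, another exception occurred:

Traceback (most recent call last):
  File "plan.py", line 15, in <module>
    pv=P if i==0 else pv+np.round(d,[4])
                         ~~~~~~~~^^^^^^^
TypeError: 'list' object cannot be interpreted as an integer
```

```bash
sed -i 's/np.round(d,\[4\])/np.round(d,4)/; s/    q=q0+/    q=np.array([0,.5*np.sin(np.pi*s)])+q0+/; s/if i: d=P-pv;print("/if i: d=P-pv;print("%.3f %.2f "%(np.hypot(*P[:2]),q[1])+"/' plan.py; sed -i 's/^        s=i.*$/        s=i\/N/;s/q=np/q=np/' plan.py; sed -i "s/N=32/N=30/" plan.py; python3 - <<'E'
t=open('plan.py').read()
t=t.replace("        q=np.array","        q=np.array")
open('plan.py','w').write(t)
E
python3 plan.py
```

```text
[0.5044315  0.35637329 0.23489906] 0.017000808355082952
[-0.16614374 -0.09188911] [1.67485368 0.85072895]
0.592 -0.01 [-0.0199, -0.0165] 8.3
0.567 0.07 [-0.0177, -0.0182] 8.3
0.543 0.16 [-0.0152, -0.0196] 8.2
0.522 0.24 [-0.0125, -0.0206] 8.1
0.502 0.32 [-0.0101, -0.0211] 8.0
0.485 0.39 [-0.0075, -0.0213] 7.8
0.470 0.46 [-0.0051, -0.0211] 7.6
0.458 0.53 [-0.0030, -0.0206] 7.4
0.449 0.60 [-0.0011, -0.0199] 7.2
0.442 0.66 [0.0005, -0.0190] 6.9
0.438 0.71 [0.0020, -0.0180] 6.7
0.436 0.76 [0.0030, -0.0169] 6.4
0.435 0.81 [0.0040, -0.0159] 6.1
0.436 0.85 [0.0046, -0.0149] 5.8
0.439 0.88 [0.0051, -0.0139] 5.5
0.442 0.91 [0.0055, -0.0131] 5.2
0.446 0.93 [0.0057, -0.0123] 4.8
0.451 0.95 [0.0058, -0.0117] 4.5
0.456 0.96 [0.0060, -0.0112] 4.2
0.461 0.97 [0.0061, -0.0107] 4.0
0.467 0.97 [0.0062, -0.0103] 3.7
0.473 0.97 [0.0062, -0.0099] 3.4
0.480 0.97 [0.0065, -0.0097] 3.2
0.487 0.96 [0.0066, -0.0095] 3.0
0.494 0.94 [0.0068, -0.0092] 2.8
0.502 0.93 [0.0072, -0.0089] 2.6
0.510 0.91 [0.0075, -0.0087] 2.5
0.518 0.89 [0.0078, -0.0083] 2.4
0.527 0.87 [0.0083, -0.0080] 2.4
0.537 0.85 [0.0088, -0.0076] 2.3
final knob [ 5.32492858e-01 -7.02489959e-02  1.44705226e+02]
```

Emit:
arm_command(
  steps=[
    {"slide": [0,0,0.001],"rot": [0,0,0],"grip": 0},
    {"slide": [-0.01,-0.0082,0],"rot": [0,0,4.1],"grip": 0},
    {"slide": [-0.0099,-0.0083,0],"rot": [0,0,4.2],"grip": 0},
    {"slide": [-0.0177,-0.0182,0],"rot": [0,0,8.3],"grip": 0},
    {"slide": [-0.0152,-0.0196,0],"rot": [0,0,8.2],"grip": 0},
    {"slide": [-0.0125,-0.0206,0],"rot": [0,0,8.1],"grip": 0},
    {"slide": [-0.0101,-0.0211,0],"rot": [0,0,8],"grip": 0},
    {"slide": [-0.0075,-0.0213,0],"rot": [0,0,7.8],"grip": 0},
  ],
)

```text
time: 19.7
ee_pos: [0.4209, 0.2378, 0.2349]
eef_rot: [0.928, 0.373, 0.0, -0.0]
ft_force: [-1.3, 1.6, 4.7]
width: 0.0172
grip_force: 35.0
```

Emit:
arm_command(
  steps=[
    {"slide": [-0.0051,-0.0211,0],"rot": [0,0,7.6],"grip": 0},
    {"slide": [-0.003,-0.0206,0],"rot": [0,0,7.4],"grip": 0},
    {"slide": [-0.0011,-0.0199,0],"rot": [0,0,7.2],"grip": 0},
    {"slide": [0.0005,-0.019,0],"rot": [0,0,6.9],"grip": 0},
    {"slide": [0.002,-0.018,0],"rot": [0,0,6.7],"grip": 0},
    {"slide": [0.003,-0.0169,0],"rot": [0,0,6.4],"grip": 0},
    {"slide": [0.004,-0.0159,0],"rot": [0,0,6.1],"grip": 0},
    {"slide": [0.0046,-0.0149,0],"rot": [0,0,5.8],"grip": 0},
  ],
)

```text
time: 20.7
ee_pos: [0.4264, 0.091, 0.2349]
eef_rot: [0.658, 0.753, 0.0, -0.0]
ft_force: [-0.9, 0.0, 4.2]
width: 0.0168
grip_force: 35.0
```

Emit:
arm_command(
  steps=[
    {"slide": [0.0051,-0.0139,0],"rot": [0,0,5.5],"grip": 0},
    {"slide": [0.0055,-0.0131,0],"rot": [0,0,5.2],"grip": 0},
    {"slide": [0.0057,-0.0123,0],"rot": [0,0,4.8],"grip": 0},
    {"slide": [0.0058,-0.0117,0],"rot": [0,0,4.5],"grip": 0},
    {"slide": [0.006,-0.0112,0],"rot": [0,0,4.2],"grip": 0},
    {"slide": [0.0061,-0.0107,0],"rot": [0,0,4],"grip": 0},
    {"slide": [0.0062,-0.0103,0],"rot": [0,0,3.7],"grip": 0},
    {"slide": [0.0062,-0.0099,0],"rot": [0,0,3.4],"grip": 0},
  ],
)

```text
time: 21.7
ee_pos: [0.4735, -0.0019, 0.2351]
eef_rot: [0.399, 0.917, 0.001, 0.001]
ft_force: [4.8, 3.5, 0.9]
width: 0.0166
grip_force: 35.0
```

Emit:
arm_command(
  steps=[
    {"slide": [0.0065,-0.0097,0],"rot": [0,0,3.2],"grip": 0},
    {"slide": [0.0066,-0.0095,0],"rot": [0,0,3],"grip": 0},
    {"slide": [0.0068,-0.0092,0],"rot": [0,0,2.8],"grip": 0},
    {"slide": [0.0072,-0.0089,0],"rot": [0,0,2.6],"grip": 0},
    {"slide": [0.0075,-0.0087,0],"rot": [0,0,2.5],"grip": 0},
    {"slide": [0.0078,-0.0083,0],"rot": [0,0,2.4],"grip": 0},
    {"slide": [0.0083,-0.008,0],"rot": [0,0,2.4],"grip": 0},
    {"slide": [0.0088,-0.0076,0],"rot": [0,0,2.3],"grip": 0},
  ],
)

```text
time: 22.7
ee_pos: [0.5334, -0.07, 0.235]
eef_rot: [0.223, 0.975, 0.001, 0.001]
ft_force: [2.9, 6.1, 3.5]
width: 0.0171
grip_force: 35.0
```

```bash
python3 - <<'E'
from h import *
t=eyes.camera("top");s=eyes.camera("scene");w=eyes.camera("wrist")
f=lambda p,a,b,c,d:cv2.resize(p["pixels"][b:d,a:c],(400,300),interpolation=cv2.INTER_CUBIC)
A=np.hstack([f(s,210,150,350,255),f(t,230,150,350,240)])
B=np.hstack([f(w,0,0,512,384),np.zeros((300,400,3),np.uint8)])
cv2.imwrite("pics/f1.png",np.vstack([A,B])[:,:,::-1])
for n,p in dict(s=s,t=t,w=w).items():
    for k,z in(("dish",.034),("lens_centre",.218)):
        for d in eyes.look_for(k,p)[:1]:
            b=d["bbox"];print(n,k,np.round(b),round(d["conf"],2),atz(p,((b[0]+b[2])/2,(b[1]+b[3])/2),z).round(4))
print(sensors.read_state()["ee_pos"])
E
```

```text
s dish [281. 221. 310. 238.] 0.81 [ 0.5595 -0.139   0.034 ]
s lens_centre [288. 175. 311. 193.] 0.79 [ 0.5799 -0.1318  0.218 ]
t lens_centre [146. 190. 164. 221.] 0.49 [0.4601 0.4192 0.218 ]
w dish [168. 164. 258. 248.] 0.74 [ 0.5557 -0.1344  0.034 ]
w lens_centre [222. 293. 262. 324.] 0.97 [ 0.578  -0.1018  0.218 ]
[ 0.53331367 -0.07101285  0.23510219]
```

View pics/f1.png

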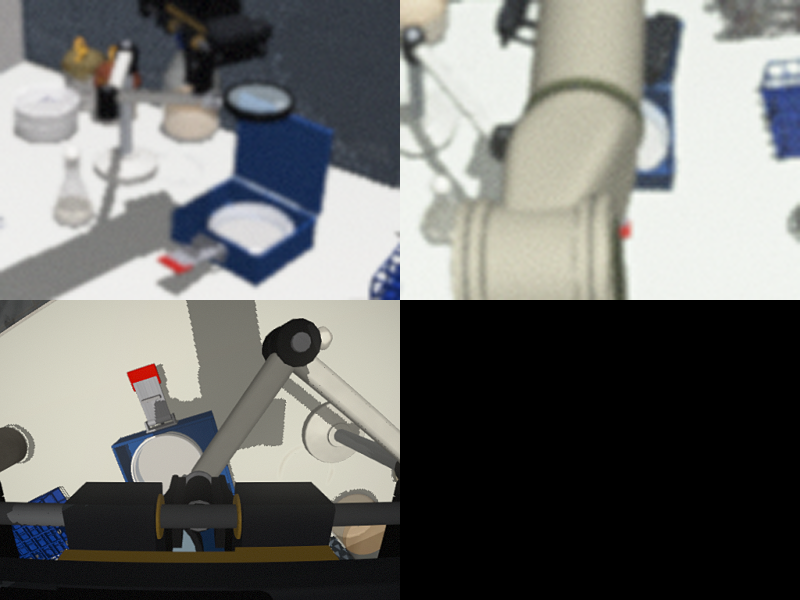

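Emit:
arm_command(
  steps=[
    {"slide": [0,0,0],"rot": [0,0,0],"grip": 0.4},
    {"slide": [0,0,0],"rot": [0,0,0],"grip": 0.4},
    {"slide": [0,0,0],"rot": [0,0,0],"grip": 0.4},
    {"slide": [0,0,0.04],"rot": [0,0,0],"grip": 0.4},
    {"slide": [0,0,0.05],"rot": [0,0,0],"grip": 0.4},
    {"slide": [0.03,0.03,0.04],"rot": [0,0,0],"grip": 0.4},
    {"slide": [0.04,0.04,0.03],"rot": [0,0,0],"grip": 0.4},
    {"slide": [0.04,0.03,0.03],"rot": [0,0,0],"grip": 0.4},
  ],
)

```text
time: 24.15
ee_pos: [0.6424, 0.0305, 0.4246]
eef_rot: [0.223, 0.975, 0.0, -0.0]
ft_force: [0.6, 0.2, 2.5]
width: 0.0349
grip_force: 0.0
```

```bash
python3 - <<'E'
from h import *
t=eyes.camera("top");s=eyes.camera("scene");w=eyes.camera("wrist")
f=lambda p,a,b,c,d:cv2.resize(p["pixels"][b:d,a:c],(400,300),interpolation=cv2.INTER_CUBIC)
A=np.hstack([f(s,210,150,350,255),f(t,230,150,350,240)])
B=np.hstack([f(w,0,0,512,384),f(w,100,60,420,300)])
cv2.imwrite("pics/f2.png",np.vstack([A,B])[:,:,::-1])
import pickle;pickle.dump([dict(s),dict(t),dict(w)],open("f2.pkl","wb"))
for n,p in dict(s=s,t=t,w=w).items():
    for k,z in(("dish",.034),("lens_centre",.218)):
        for d in eyes.look_for(k,p)[:1]:
            b=d["bbox"];print(n,k,np.round(b),round(d["conf"],2),atz(p,((b[0]+b[2])/2,(b[1]+b[3])/2),z).round(4))
print(sensors.read_state()["ee_pos"])
E
```

```text
s dish [264. 191. 328. 247.] 0.65 [ 0.6239 -0.1035  0.034 ]
s lens_centre [288. 177. 312. 191.] 0.74 [ 0.5768 -0.1342  0.218 ]
t dish [284. 180. 310. 201.] 0.65 [ 0.5617 -0.1376  0.034 ]
t lens_centre [290. 153. 312. 177.] 0.77 [ 0.5663 -0.1398  0.218 ]
w dish [122. 109. 179. 181.] 0.96 [ 0.5732 -0.1251  0.034 ]
w lens_centre [ 54.   1. 329. 213.] 0.67 [ 0.5583 -0.0013  0.218 ]
[0.64046448 0.02718786 0.42409996]
```

View pics/f2.png

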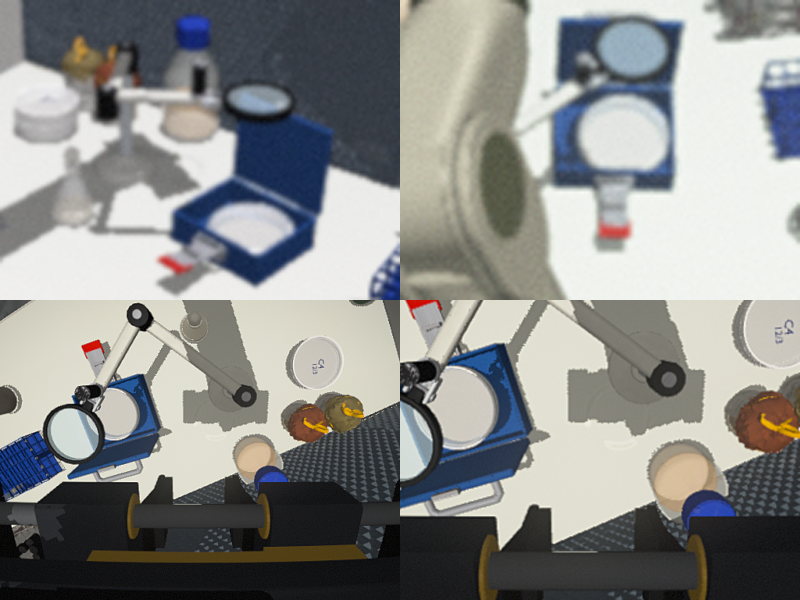

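```bash
cat > cmp.py <<'E'
from h import *
import pickle
from scipy.optimize import least_squares
s,t,w=pickle.load(open("f2.pkl","rb"));p3=np.load("p3.npy",allow_pickle=True)[0]
a=np.linspace(0,2*np.pi,72)
def bb(p,xy,r,z0,z1):
    q=np.array([proj(p,(xy[0]+r*np.cos(i),xy[1]+r*np.sin(i),z)) for i in a for z in(z0,z1)]);return np.r_[q.min(0),q.max(0)]
def run(n,obs,r,z0,z1):
    for sel in [obs]+[[o] for o in obs]:
        f=lambda x:np.concatenate([(bb(p,x,r,z0,z1)-b+.0)[[i for i in range(4) if b[i]>=0]] for p,b in sel])
        q=least_squares(f,[.57,-.13],diff_step=1e-3);print(n,q.x.round(4),q.fun.round(1))
N=-1
run("dish",[(t,np.array([283.3,179.5,311,201.5])),(p3,np.array([232,133,305,210])),(s,np.array([282,220.7,313,N]))],.056,.005,.034)
run("lens",[(t,np.array([288.7,155,311.6,174])),(s,np.array([288,177.7,312.8,192])),(w,np.array([54,131,134.5,211]))],.045,.211,.225)
E
python3 cmp.py
```

```text
dish [ 0.5709 -0.1393] [-0.1 -2.3 -0.6  2.2 -0.3  1.8  0.4 -1.1 -0.  -0.5 -1.2]
dish [ 0.5705 -0.1409] [ 0.2 -2.3 -0.2  2.2]
dish [ 0.5708 -0.1387] [-0.4  1.4  0.4 -1.4]
dish [ 0.5686 -0.1432] [ 0.5  0.1 -0.5]
lens [ 0.5724 -0.1367] [-0.9 -1.8 -0.1  0.6 -1.1 -0.  -0.2  0.9 -0.7  0.6  0.2 -0.3]
lens [ 0.5695 -0.1381] [-0.4 -1.3  0.4  1.2]
lens [ 0.577  -0.1367] [-0.4 -0.5  0.4  0.4]
lens [ 0.5723 -0.1363] [-0.5  0.4  0.5 -0.4]
```

```bash
python3 -c "
from bench import order;print(order.close_job())"
```

```text
the job is handed in; nothing more can be done
None
```

The job is handed in at about 24 s of the 72 s allowed: the latch is fully open, the lid stands upright by itself, and the level lens is centred within about 3 mm over the dish, which is still in the case; I kept clear of the flask, beaker and jars and saw none disturbed, and no verdict came back.

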